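Clamp the open split mould with its draw latch

TASK

Two small split moulds stand on the bench; one is already latched shut, the other stands open with the lever and the wire bail of its draw latch up. On the open one, swing the bail over so that its cross bar drops behind the hooked keeper on the sliding half, then push the lever over, past centre and fully down, so that the latch draws the sliding half in against the gasket and stays clamped.

Things in the scene. Friction and masses are not known exactly. Their poses are not given: they have to be found in the camera images.
- mould: Open split mould, fixed to the bench: base plate 212 x 84 x 8 mm and an aluminium fixed half (top at 48 mm) carrying the draw latch. Origin: on the bench straight below the lever's pivot pin, which is at z = 60 mm; x runs from that pin toward the keeper, y along the pin, z up. Plate from x -87 to +125 mm. An identical mould nearby, lever flat, is already latched and immovable.
- sliding_half: Loose aluminium half, 80 x 60 x 40 mm, about 0.5 kg, sliding along the mould's x between guide rails that hold it down. Origin: centre of its underside; axes as the mould's. Origin starts 57 to 62 mm along the mould's x; about 52 when clamped, having pressed in a sprung black gasket (free face at mould x = 16 mm, about 10 N at 4 mm).
- keeper (a point): Keeper on top of the sliding half: steel hook 20 mm wide. The point lies at mid-width on the post's face toward the mould's +x, at the half's top surface (48 mm above the bench). A lip 9 to 13 mm above the point overhangs it 4 mm toward +x. The bail's bar belongs on the +x side of the post, under the lip.
- draw_lever (a joint): Latch lever angle, rad, about its pin: 0 = down flat toward the mould's -x (clamped, stop); 1.57 = upright; starts at 2.1 to 2.25, leaning toward the keeper; stop 2.35. Stays where left (0.04 N m friction). Needs up to about 8 N at 50 mm from the pin; the last 0.26 rad, past centre, pull it shut.
- lever_end (a point): Mid-width of the lever's free end, 68 mm from the lever's pin. The lever is a steel plate 18 mm wide, 5 mm thick, its end turned up a little; when flat its upper face is about 67 mm above the bench. The bail is hung on the lever 24 mm from the lever's pin and moves with it; the lever passes freely through the bail.
- bail_bar (a point): Middle of the cross bar of the bail, a U of 5 mm wire: sides 34 mm apart, 75 mm from its pivot (on the lever) to the bar; beyond the bar a flat tongue 24 wide, 27 mm long. Starts about upright, held by slight friction (0.012 N m). Tipped 20 to 30 degrees toward the keeper it falls over, the bar landing on the sliding half beyond the lip; the lever then pulls it under the lip.

How it is judged (in metres and radians):
On the way:
1. the bail's bar lies behind the keeper, below the top of its lip, with the lever still up (x of bail_bar in the frame of sliding_half between -0.0025 and 0.035 m and z of bail_bar in the frame of sliding_half below 0.049 m and value of joint draw_lever above 1 rad), for 0.2 s.
At the end, for the whole second after the job is handed in: The lever is down (within 0.12 rad of its stop), the bail's bar is hooked behind the keeper under its lip, and the sliding half is drawn in against the gasket (origin less than 54.5 mm along the mould's x), upright within 0.1 rad and at rest (value of joint draw_lever below 0.12 rad and x of bail_bar in the frame of sliding_half between -0.0025 and 0.003 m and z of bail_bar in the frame of sliding_half below 0.049 m and x of sliding_half in the frame of mould below 0.0545 m and angle between sliding_half's own z axis and vertical below 0.1 rad and linear speed of sliding_half below 0.01 m/s); the robot touches nothing.
It also fails if it takes over 51 s, if anything falls off the work surface, if the arm or the gripper's body presses on something with over 40 N, if the wrist force passes 120 N, or if a joint passes its speed limit or range.

ROBOT

A 6-joint arm with a two-finger parallel gripper is mounted at the origin on a cart in front of the work surface, level with it; the furniture and walls round the work are solid. World frame = base frame: x ahead of the robot, y to its left, z up, the work surface at z = 0. Lengths are in mm, angles in rad, forces in N, time in s.
With the tool pointing down it reaches from about 275 to 750 mm from the base axis. Payload 10.2 kg.
Tool frame: the origin (TCP) lies at the centre of the arm's flange, where the gripper is bolted on; the fingertips stand 173 mm ahead of it and the grasp point (between the pads) lies 155 mm ahead of it; z points along the fingers, y is the line along which they close (so a half turn about z gives the same grasp; the last joint's range is limited). The gripper opens to 85 mm and grips with 20 to 120 N. Pads are 22 mm wide; open, the fingers measure 114 mm over their backs; the gripper's body (76 mm by 85 mm) begins 54 mm behind the grasp point. The pads swing forward as they close: fully open they stand 13 mm farther back than shut.
Start: joints at [1.056, 0.313, 1.498, -0, 1.331, -0.223], TCP at [151.044, 502.81, 404.694] pointing down, gripper open.
Joint ranges: [-2.94, 2.94], [-0.97, 2.17], [0.19, 2.56], [-1.23, 4.37], [0.02, 3.11], [-2.88, 2.88]. Speed limits (rad/s): [2.39, 2.39, 3.01, 3.14, 3.14, 3.14].

INTERFACE

Orientations are given as a unit quaternion [w, x, y, z].
In Python, from rig import ctrl, viewer, sensors gives the robot as it stands (ctrl), with the cameras (viewer) and the readings (sensors).
- The arm moves only by the tool run_rows, called after "Call:" as name(argument=value, ...) on one line, values as JSON. Schema: {"type":"object","properties":{"rows":{"type":"string"},"aperture":{"type":"number"},"grip_force":{"type":"number"},"only":{"type":"string"},"quiet":{"type":"boolean"},"lines":{"type":"string"}},"required":["rows"],"additionalProperties":false}. rows is a string of 1 to 8 rows, parted by semicolons, with the numbers parted by commas; each row has 6 numbers: dx, dy, dz in mm, then a rotation vector rx, ry, rz in rad; each row is the pose to reach, as a shift and turn from the pose commanded when the call began, along the tool's axes at that moment; what a row does not reach only later rows make up. A row lasts 1/10 s, in which the tool goes at most 50 mm and 0.15 rad, less where a joint would pass 70% of its speed; a pose out of reach is approached as far as the arm can. aperture is the opening from 0.0 (shut) to 1.0 (fully open), set as the call begins (left out keeps the last). The fingers move at their own pace and stop on an object; grip_force is the grip in N (left out, the last holds). Time passes only in rows, so rows that do not move let the fingers close. The tool returns the time, the measured TCP pose, the force, the opening and the grip force at its end. only (a regular expression) keeps the lines of the reply that match it, lines (a string "A,B") keeps lines A to B, and quiet returns only ok. Input that does not fit is refused with a message, and nothing moves.
- sensors.sense(): the state, without advancing time (a new reading comes with each control period).
- viewer.capture(name): name is "scene" or "top" or "wrist"; returns the picture (400x640x3 uint8, red, green, blue); there is no depth.
- viewer.calibration(name): a dict with "fx", "fy", "cx", "cy" (pixels), "position" and "attitude" of the camera in the world. Camera axes: x right, y down, z forward; pixel columns grow to the right and rows downward; lengths in mm; the calibration is good to about 2 mm. A picture is of the moment at which its call begins: read the wrist's pose just before it. calibration takes no time and is no camera call; for the wrist camera it gives the pose at the moment of the call.
- ctrl.finish_job(): hands the job in; it is judged then, once.
The state is a dict: "time_s": time; "joints": joint angles; "dq": joint speeds; "tau": joint torques, N m; "eef_pos": TCP position; "ee_rot": TCP orientation; "force": force on the tool from outside, world axes, zero at the start; "wrist_torque": the same for the moment, N m; "grip_width": opening from 0.0 (shut) to 1.0 (fully open); "grip_force": force on a finger pad.
Only numpy, scipy, OpenCV 4.12 (cv2) and the standard library are available. Lean on these libraries where they do the work, as an engineer would, in place of code of your own. Each camera call takes 0.05 s, during which the arm holds its last target. There are 200 camera calls.

## Working session

There is one attempt and no reset: what is moved stays moved. The work goes in short steps, Python scripts to look and compute and a tool call to move; the robot and the scene stay as the last step left them, time stands still between calls to the robot, and variables do not carry over. Pictures are saved under pics/ and viewed, at most 10 in all, crops included, and the job is handed in when it is done.

```bash
ls; mkdir -p pics; python3 - <<'E'
from rig import ctrl, viewer, sensors
import cv2
for n in("scene","top"):
    im=viewer.capture(n); cv2.imwrite(f"pics/{n}0.png",im[:,:,::-1]); print(viewer.calibration(n))
print(sensors.sense())
E
```

```text
pics
rig.py
{'fx': 517.5486850654308, 'fy': 517.5486850654308, 'cx': 321.0991821432807, 'cy': 202.4405494606073, 'position': array([ -20.39012746, -706.66160924,  492.5696558 ]), 'attitude': array([-0.50190511,  0.80230705, -0.26719702,  0.18166018])}
{'fx': 477.1272722004401, 'fy': 477.1272722004401, 'cx': 316.620132003934, 'cy': 190.92149469680555, 'position': array([ 430.74362779,   -6.41989149, 1117.29880595]), 'attitude': array([ 0.03458792, -0.70100246,  0.71160682, -0.03185857])}
{'time_s': 0.1, 'joints': array([ 1.05554972e+00,  3.13378162e-01,  1.49834952e+00, -1.44496037e-05,
        1.33103506e+00, -2.23414683e-01]), 'dq': array([ 0.00064013, -0.00166776, -0.0028905 , -0.00044015, -0.00024619,
       -0.00041364]), 'tau': array([ 3.48057612e-03, -4.12905586e+01, -2.60139316e+01, -1.42164881e-04,
        3.15769779e-03,  7.43195756e-06]), 'eef_pos': array([151.04771586, 502.76306528, 404.2046856 ]), 'ee_rot': array([-2.04652607e-04,  1.45396994e-01,  9.89373222e-01, -5.48129130e-04]), 'force': array([-1.22711091,  0.46843442, -1.01139694]), 'wrist_torque': array([0.03935084, 0.05933528, 0.02409335]), 'grip_force': 0.0, 'grip_width': 1.000623164431337}
```

View pics/scene0.png

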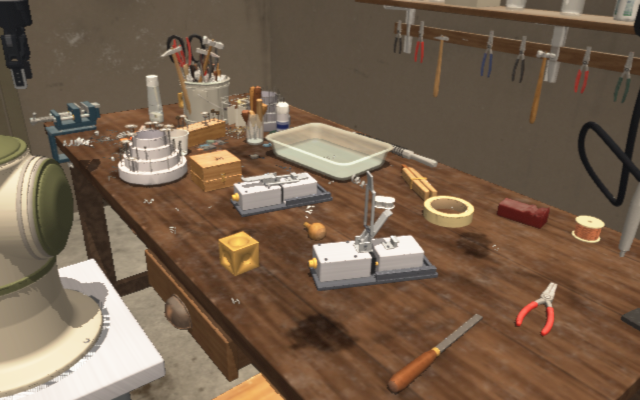

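View pics/top0.png

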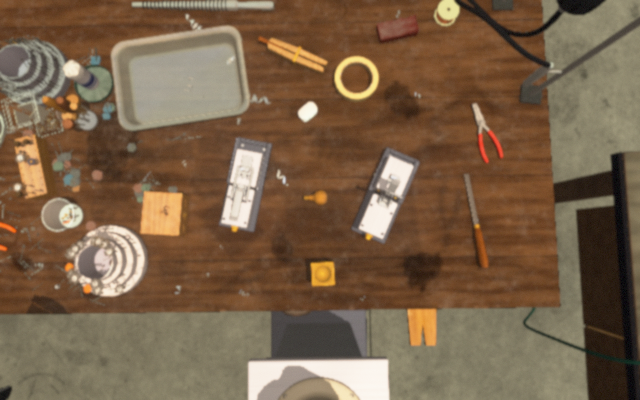

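Scene: the open mould is at about (370,255), with bail upright at (370,200). The top view shows it at (387,195), with the yellow knob on the end toward the robot and the closed mould at (245,185). Next I'll enlarge both views.

```bash
python3 - <<'E'
import cv2,numpy as np
a=cv2.imread("pics/scene0.png")[160:290,300:450]; b=cv2.imread("pics/top0.png")[140:250,335:435]
a=cv2.resize(a,(480,416),interpolation=cv2.INTER_CUBIC)  # x3.2
b=cv2.resize(b,(300*1,330),interpolation=cv2.INTER_CUBIC) # x3
b=cv2.copyMakeBorder(b,0,86,0,0,cv2.BORDER_CONSTANT)
cv2.imwrite("pics/crop1.png",np.hstack([a,b]))
E
```

```text
(no output)
```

View pics/crop1.png

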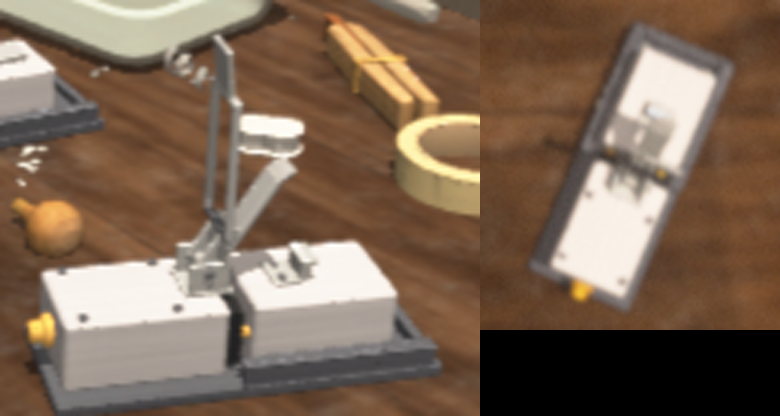

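```bash
cat > h.py <<'E'
import numpy as np,cv2
from rig import ctrl, viewer, sensors
from scipy.spatial.transform import Rotation as R
def rot(q): return R.from_quat([q[1],q[2],q[3],q[0]]).as_matrix()
def ray(n,p,c=None):
    c=c or viewer.calibration(n); d=rot(c["attitude"])@[(p[0]-c["cx"])/c["fx"],(p[1]-c["cy"])/c["fy"],1]
    return np.array(c["position"]),d
def plane(n,p,z):
    o,d=ray(n,p); return o+d*(z-o[2])/d[2]
def tri(p1,n1,p2,n2):
    o,d=ray(n1,p1); q,e=ray(n2,p2)
    s=np.linalg.lstsq(np.c_[d,-e],q-o,rcond=None)[0]; a=o+s[0]*d;b=q+s[1]*e
    return (a+b)/2,np.linalg.norm(a-b)
def proj(n,P):
    c=viewer.calibration(n); v=rot(c["attitude"]).T@(np.array(P)-c["position"]); return c["fx"]*v[0]/v[2]+c["cx"],c["fy"]*v[1]/v[2]+c["cy"]
E
python3 - <<'E'
from h import *
im=cv2.imread("pics/top0.png"); hsv=cv2.cvtColor(im,cv2.COLOR_BGR2HSV)
roi=np.zeros(im.shape[:2],np.uint8); roi[140:250,335:435]=1
for nm,m,z in(("plate",((hsv[:,:,1]<75)&((hsv[:,:,2]>70)))|((hsv[:,:,0]>90)&(hsv[:,:,0]<140)),8),("white",(hsv[:,:,1]<40)&(hsv[:,:,2]>170),48)):
    m=cv2.morphologyEx((m*roi).astype(np.uint8),cv2.MORPH_OPEN,np.ones((3,3)))
    cs=sorted(cv2.findContours(m,0,2)[0],key=cv2.contourArea)[::-1][:2]
    for c in cs:
        b=cv2.boxPoints(cv2.minAreaRect(c)); P=np.array([plane("top",p,z) for p in b])
        print(nm,b.round(1).tolist(),P[:,:2].round(1).tolist(),[np.linalg.norm(P[i]-P[i-1]).round(1) for i in range(2)],P.mean(0).round(1))
def s(u,v): return 300+u/3.2,160+v/3.2
def t(u,v): return 335+(u-480)/3,140+v/3
for p,z in((t(640,22),8),(t(733,65),8),(t(630,310),8),(t(532,268),8)): print(plane("top",p,z)[:2].round(1))
for p in((52,408),(440,365)): print("scene",plane("scene",s(*p),8)[:2].round(1))
c=viewer.calibration("wrist");print(c)
E
```

```text
plate [[349.5, 228.8000030517578], [385.79998779296875, 145.8000030517578], [420.29998779296875, 160.89999389648438], [384.0, 243.89999389648438]] [[446.0, -77.7], [639.6, -167.3], [602.5, -247.3], [410.0, -156.6]] [np.float64(86.8), np.float64(213.4)] [ 524.5 -162.2    8. ]
white [[357.70001220703125, 228.6999969482422], [373.20001220703125, 192.60000610351562], [398.1000061035156, 203.3000030517578], [382.70001220703125, 239.39999389648438]] [[445.4, -93.5], [525.8, -130.1], [500.8, -185.5], [420.8, -148.6]] [np.float64(60.3), np.float64(88.3)] [ 473.2 -139.4   48. ]
white [[375.5, 186.89999389648438], [389.29998779296875, 154.60000610351562], [414.6000061035156, 165.39999389648438], [400.70001220703125, 197.6999969482422]] [[538.6, -135.7], [611.8, -169.0], [586.2, -225.2], [513.4, -191.6]] [np.float64(61.4), np.float64(80.4)] [ 562.5 -180.4   48. ]
[ 635.8 -173.2]
[ 600.6 -244.9]
[ 411.4 -159. ]
[444.7 -84.3]
scene [ 408.1 -157.4]
scene [ 599.7 -246.7]
{'fx': 314.07694302448874, 'fy': 314.07694302448874, 'cx': 318.6733890983504, 'cy': 203.36175172400976, 'position': array([ 87.72730475, 520.78948965, 373.4921092 ]), 'attitude': array([0.10658696, 0.79504981, 0.59188985, 0.07874914])}
```

```bash
cat >> h.py <<'E'
A=-0.431; ux=np.array([np.cos(A),np.sin(A),0]); uy=np.array([-np.sin(A),np.cos(A),0]); O=np.array([507.0,-154.8,0])
def M(x,y,z): return O+x*ux+y*uy+np.array([0,0,z])
def go(x,y,z,tip=173):
    "shift in tool axes to bring fingertip to mould point; plus yaw to align tool y with mould y"
    s=sensors.sense(); T=rot(s["ee_rot"]); tgt=M(x,y,z)-tip*T[:,2]
    W=np.c_[-ux,uy,[0,0,-1]]; rv=R.from_matrix(T.T@W).as_rotvec()
    tgt=M(x,y,z)+np.array([0,0,tip]); print("shift",(T.T@(tgt-s["eef_pos"])).round(1),"rv",rv.round(3),"t",s["time_s"],"tipM",np.round([(s["eef_pos"]+tip*T[:,2]-O)@ux,(s["eef_pos"]+tip*T[:,2]-O)@uy,s["eef_pos"][2]+tip*T[2,2]],1),"F",s["force"].round(1))
E
python3 - <<'E'
from h import *
for nm,P in(("pin",M(0,0,60)),("leverend2.17",M(38,0,116)),("bailtop20",M(14,12,182)),("bailtop-",M(14,-12,182)),("bar",M(14,0,155)),("keeper lip",M(60,0,61))):
    a=proj("scene",P);b=proj("top",P); print(nm,np.round(a,1),"cropS",np.round([(a[0]-300)*3.2,(a[1]-160)*3.2]),"cropT",np.round([(b[0]-335)*3+480,(b[1]-140)*3]))
go(-40,0,165)
E
```

```text
pin [362.6 241.2] cropS [200. 260.] cropT [630. 181.]
leverend2.17 [386.6 209.7] cropS [277. 159.] cropT [663. 126.]
bailtop20 [373.1 170.9] cropS [234.  35.] cropT [648. 141.]
bailtop- [377.9 176.5] cropS [249.  53.] cropT [681. 155.]
bar [374.3 189.2] cropS [238.  93.] cropT [658. 152.]
keeper lip [396.3 237.5] cropS [308. 248.] cropT [662. 107.]
shift [-490.5 -521.7   66.7] rv [-0.001 -0.     0.139] t 0.1 tipM [-598.1  448.5  231.2] F [-1.2  0.5 -1. ]
```

Call:
run_rows(rows="-260,-275,0,0,0,0;-260,-275,0,0,0,0;-260,-275,0,0,0,0;-260,-275,0,0,0,0;-260,-275,0,0,0,0;-260,-275,0,0,0,0;-260,-275,0,0,0,0;-260,-275,0,0,0,0.139", aperture=0, grip_force=40)

```text
time_s: 0.9
eef_pos: [321.7, 162.1, 404.7]
ee_rot: [0.0, 0.215, 0.977, -0.0]
force: [0.0, 0.4, 0.5]
grip_width: 0.0
grip_force: 0.0
```

```bash
python3 -c "
from h import *
go(-45,0,165)"
```

```text
shift [-256.4 -209.8   66.8] rv [-0.     0.    -0.003] t 0.9 tipM [-300.7  210.5  231.7] F [0.  0.4 0.5]
```

Call:
run_rows(rows="-256,-210,40,0,0,0;-256,-210,40,0,0,0;-256,-210,40,0,0,0;-256,-210,40,0,0,0;-256,-210,40,0,0,0;-256,-210,40,0,0,0;-256,-210,67,0,0,0;-256,-210,67,0,0,0")

```text
time_s: 1.7
eef_pos: [466.2, -136.0, 333.8]
ee_rot: [-0.003, 0.216, 0.976, 0.001]
force: [0.7, 0.5, -0.1]
grip_width: 0.001
grip_force: 0.0
```

```bash
python3 - <<'E'
from h import *
go(-20,0,165)
a=viewer.capture("scene")[120:300,290:470,::-1]
a=cv2.resize(a,(540,540),interpolation=cv2.INTER_CUBIC)
cv2.imwrite("pics/c2.png",a)
E
```

```text
shift [-24.9   0.   -4.3] rv [ 0.    -0.006 -0.004] t 1.7 tipM [-4.600e+01  1.000e-01  1.608e+02] F [ 0.7  0.5 -0.1]
```

View pics/c2.png

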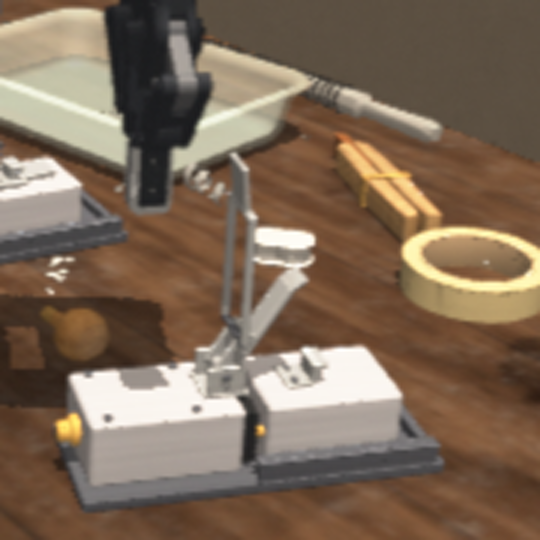

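The fingers are shut, about 60 mm on the −x side of the bail tongue (crop (150,205) against (240,185)) and level with it. Pushing it over toward the keeper.

Call:
run_rows(rows="-18,0,10,0,0,0;-30,0,10,0,0,0;-42,0,10,0,0,0;-54,0,10,0,0,0;-66,0,10,0,0,0;-78,0,10,0,0,0;-90,0,10,0,0,0;-94,0,10,0,0,0")

```text
time_s: 2.55
eef_pos: [551.7, -171.5, 328.7]
ee_rot: [0.001, 0.213, 0.977, -0.0]
force: [-0.9, 0.5, -0.4]
grip_width: 0.002
grip_force: 0.0
```

```bash
python3 - <<'E'
from h import *
go(60,0,165)
a=viewer.capture("scene")[120:300,290:470,::-1]
a=cv2.resize(a,(540,540),interpolation=cv2.INTER_CUBIC)
cv2.imwrite("pics/c3.png",a)
E
```

```text
shift [-12.4  -3.5  -9.3] rv [0.    0.001 0.001] t 2.55 tipM [ 47.8   3.5 155.7] F [-0.9  0.5 -0.4]
```

View pics/c3.png

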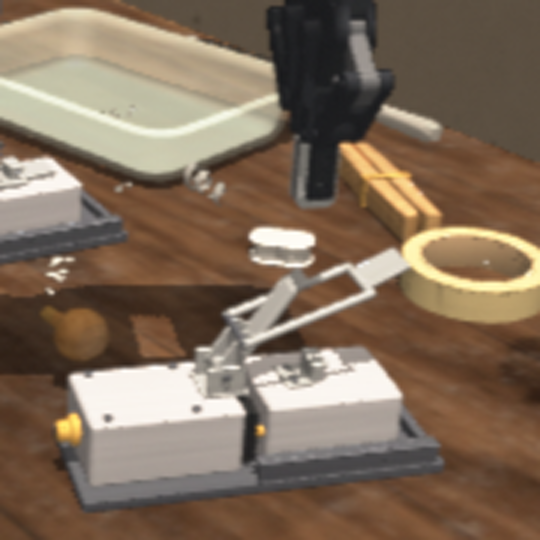

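The bail is falling toward the keeper (bar at crop (370,285)). I'll wait while moving beyond the lever end.

Call:
run_rows(rows="-20,-3,-4,0,0,0;-20,-3,-4,0,0,0;-20,-3,-4,0,0,0;-20,-3,-4,0,0,0")

```text
time_s: 3.0
eef_pos: [567.6, -182.8, 331.7]
ee_rot: [-0.0, 0.214, 0.977, 0.0]
force: [0.7, 0.6, 0.1]
grip_width: -0.001
grip_force: 0.0
```

```bash
python3 - <<'E'
from h import *
go(66,0,100)
a=viewer.capture("scene")[120:300,290:470,::-1]
a=cv2.resize(a,(540,540),interpolation=cv2.INTER_CUBIC)
cv2.imwrite("pics/c4.png",a)
E
```

```text
shift [ 0.7  0.1 58.7] rv [ 0.    -0.001  0.001] t 3.0 tipM [ 6.670e+01 -1.000e-01  1.587e+02] F [0.7 0.6 0.1]
```

View pics/c4.png

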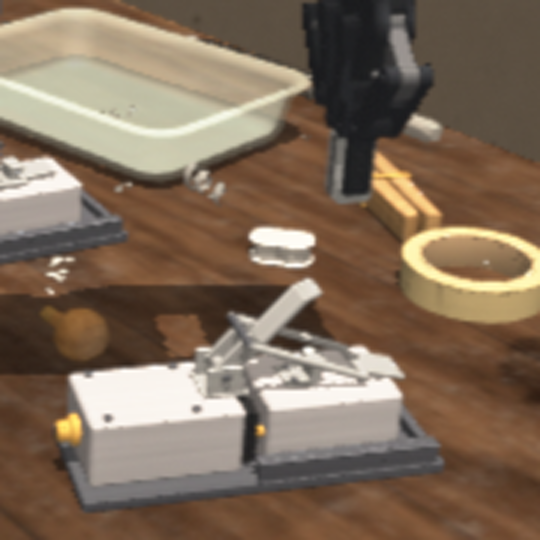

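The bail lies down beyond the keeper (bar at crop ~(365,370)). The lever has gone to about its 2.35 stop, end at (310,287). I'll lower the fingers beyond the lever end, then push back.

Call:
run_rows(rows="-11,0,0,0,0,0;-11,0,30,0,0,0;-11,0,59,0,0,0;-11,0,59,0,0,0")

```text
time_s: 3.45
eef_pos: [577.2, -187.4, 269.2]
ee_rot: [-0.004, 0.214, 0.977, 0.001]
force: [0.7, -0.3, 0.3]
grip_width: -0.002
grip_force: 0.0
```

```bash
python3 -c "
from h import *
go(18,0,112)"
```

```text
shift [ 59.5   0.3 -15.3] rv [ 0.001 -0.007  0.   ] t 3.45 tipM [76.1 -0.2 96.2] F [ 0.7 -0.3  0.3]
```

Call:
run_rows(rows="12,0,0,0,0,0;24,0,0,0,0,0;34,0,-3,0,0,0;44,0,-7,0,0,0;52,0,-10,0,0,0;60,0,-13,0,0,0;60,0,-13,0,0,0")

```text
time_s: 4.15
eef_pos: [523.0, -162.5, 286.1]
ee_rot: [-0.0, 0.214, 0.977, 0.0]
force: [-0.0, -0.8, -0.0]
grip_width: 0.002
grip_force: 0.0
```

```bash
python3 - <<'E'
from h import *
go(-1,0,111)
a=viewer.capture("scene")[120:300,290:470,::-1]
a=cv2.resize(a,(540,540),interpolation=cv2.INTER_CUBIC)
cv2.imwrite("pics/c5.png",a)
E
```

```text
shift [18.8  0.3  2.1] rv [ 0.    -0.001  0.   ] t 4.15 tipM [ 17.7  -0.3 113.1] F [-0.  -0.8 -0. ]
```

View pics/c5.png

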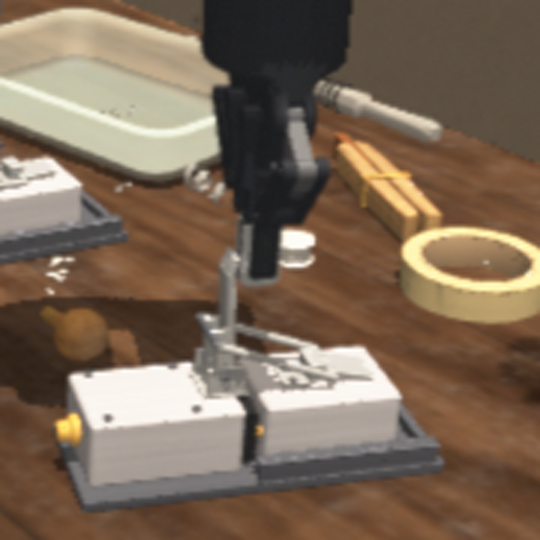

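The lever is upright (end at crop (230,260)) and the bar is behind the keeper at ~(310,365). Carrying on over the arc.

Call:
run_rows(rows="10,0,0,0,0,0;19,0,2,0,0,0;27,0,5,0,0,0;34,0,8,0,0,0;40,0,13,0,0,0;46,0,18,0,0,0;46,0,18,0,0,0")

```text
time_s: 4.9
eef_pos: [481.2, -143.4, 266.7]
ee_rot: [-0.001, 0.214, 0.977, 0.0]
force: [-0.6, 0.0, 1.4]
grip_width: 0.003
grip_force: 0.0
```

```bash
python3 - <<'E'
from h import *
go(-41,0,66)
a=viewer.capture("scene")[120:300,290:470,::-1]
a=cv2.resize(a,(540,540),interpolation=cv2.INTER_CUBIC)
cv2.imwrite("pics/c6.png",a)
E
```

```text
shift [12.7  0.4 27.8] rv [ 0.    -0.002  0.   ] t 4.9 tipM [-28.6  -0.4  93.7] F [-0.6  0.   1.4]
```

View pics/c6.png

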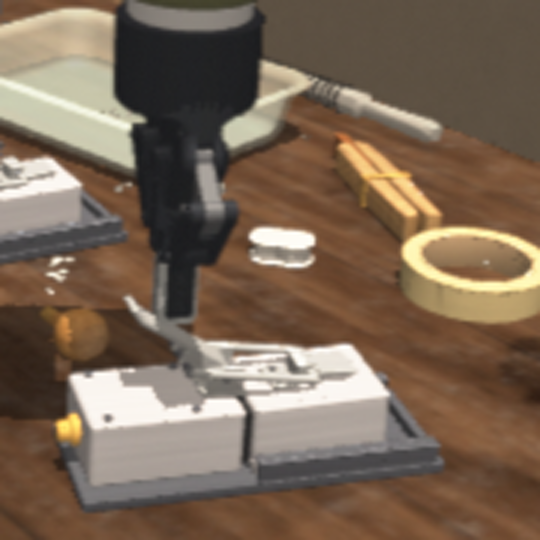

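The bar is hooked under the lip, the half has moved in, and the lever is at about 0.6 rad. Pressing it down.

Call:
run_rows(rows="5,0,6,0,0,0;9,0,13,0,0,0;11,0,19,0,0,0;13,0,25,0,0,0;13,0,29,0,0,0;13,0,31,0,0,0;13,0,31,0,0,0")

```text
time_s: 5.65
eef_pos: [469.8, -138.0, 239.2]
ee_rot: [-0.001, 0.213, 0.977, -0.0]
force: [-16.7, 6.7, 39.1]
grip_width: 0.001
grip_force: 19.8
```

```bash
python3 -c "
from h import *
go(-41,0,66)"
```

```text
shift [0.1 0.3 0.2] rv [-0.    -0.002  0.001] t 5.65 tipM [-41.2  -0.4  66.2] F [-16.7   6.7  39.1]
```

Pressing at 39 N with the tip at z = 66, so the lever is on its stop. Lifting off and checking.

Call:
run_rows(rows="0,0,-15,0,0,0;0,0,-60,0,0,0;0,0,-110,0,0,0;0,0,-150,0,0,0;0,0,-150,0,0,0;0,0,-150,0,0,0;0,0,-150,0,0,0;0,0,-150,0,0,0")

```text
time_s: 6.45
eef_pos: [470.0, -138.3, 385.2]
ee_rot: [-0.001, 0.214, 0.977, 0.0]
force: [0.1, -0.0, -0.3]
grip_width: -0.0
grip_force: 0.0
```

```bash
python3 - <<'E'
from h import *
go(-41,0,66)
im=viewer.capture("scene")
a=cv2.resize(im[200:300,290:450,::-1],(800,500),interpolation=cv2.INTER_CUBIC)
cv2.imwrite("pics/c7.png",a)
print("lever end flat expected crop",[(np.array(proj("scene",M(-68,0,64)))-[290,200])*5])
t=cv2.cvtColor(viewer.capture("top"),cv2.COLOR_RGB2HSV); cv2.imwrite("pics/top7.png",cv2.cvtColor(t,cv2.COLOR_HSV2BGR))
E
```

```text
shift [1.000e-01 4.000e-01 1.462e+02] rv [ 0.    -0.003  0.   ] t 6.45 tipM [-41.   -0.4 212.2] F [ 0.1 -0.  -0.3]
lever end flat expected crop [array([167.02696122, 214.66874587])]
```

View pics/c7.png

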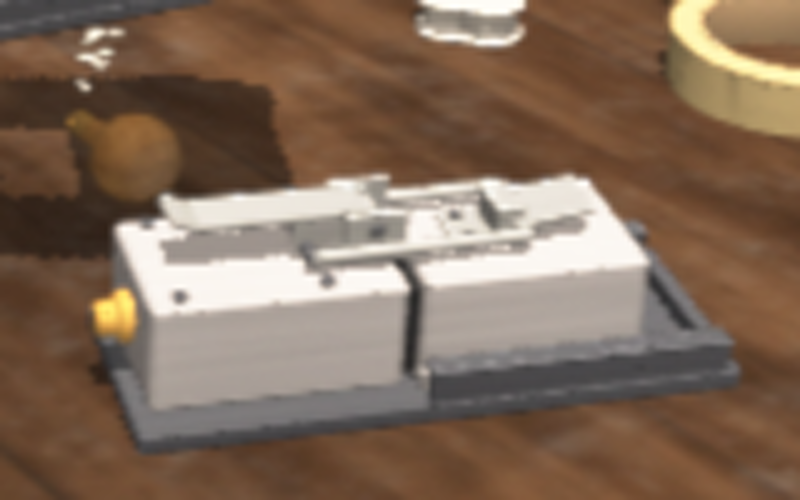

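The lever lies flat (end at crop (170,210), against (167,215) expected). The bail is hooked at the keeper (490,200), the gap is nearly closed, and the robot is clear. Handing in.

```bash
python3 -c "
from rig import ctrl, viewer, sensors
print(ctrl.finish_job())"
```

```text
the job is handed in; nothing more can be done
None
```

The job is handed in at about 6.5 s: the last picture shows the bail hooked behind the keeper, the lever flat on its stop, the sliding half drawn in and the arm clear, but the interface gave no verdict.

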